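# Seat a blank in the bench jig and clamp it with the cam lever

### The job

Push the loose wooden blank along the fence of the clamping jig until its end butts against the jig's end stop; then, with one finger against the side of its arm, swing the cam lever round until the cam clamps the blank firmly against the fence. Only push: do not lift the blank, leave the glue bottle, mug and tape roll where they are, and finish clear of everything with the blank still clamped.

Things in the scene. Friction and masses are not known exactly. Their poses are not given: they have to be found in the camera images.
- jig: fixed plywood base 235 (x) x 350 (y) x 18 mm. Origin on the bench surface; z up, +y along the fence; base spans x -125 to 110, y -145 to 205 mm. Dark wood fence on the far side, y -135 to 195 mm, top at height 50 mm; with its pad, its inner face is at x = 75 mm and it is 34 mm thick. Dark wood end stop: inner face (looking to +y) at y = -100 mm, x 15 to 75, 28 thick, top at height 50 mm
- pad: black rubber strip, 10 x 295 x 24 mm, lining the fence's inner face; origin in the middle of its face, at height 34 mm. Spring-backed: it gives up to 4 mm towards the fence, 5 N per mm, so the cam can clamp the blank
- corner (a point): inner corner where fence and end stop meet, on the base's top surface (height 18 mm); axes as the jig's. The blank belongs here: fully seated its centre is at x = -25, y = 100 mm from this point
- blank: loose light-wood stave 50 (x) x 200 (y) x 28 mm, about 0.2 kg, flat on the base (heights 18 to 46 mm) between fence and cam, along the fence, 1 to 5 mm off it and 30 to 80 mm short of the end stop. Origin: centre of its underside; axes as the jig's. Slides when pushed on its +y end face; passes the open cam freely
- pivot (a point): vertical pivot axis of the cam lever, fixed on the jig at x = -10, y = 0 mm of the jig, at height 36 mm; axes as the jig's
- lever_end (a point): centre of the round end (26 mm diameter, heights 24 to 48 mm) of the lever's arm, 108 mm from the pivot axis, at height 36 mm; moves with the lever, its +x axis points outward along the arm. The arm is a light-wood bar 18 mm wide, heights 26 to 46 mm, reaching straight out from the pivot
- lever: the cam lever, light wood: an eccentric disc (the cam, 28 mm radius, centre 10 mm off the pivot, heights 22 to 46 mm) with a straight arm; origin on the pivot axis at height 18 mm, x axis along the arm
- lever_turn (a joint): lever angle, rad, growing clockwise from above: 0 open, 2.09 end of travel. In jig axes the arm points at angle 3.665 minus this from +x towards +y: at 0.52 along -x (away from the blank), at 2.09 along +y (parallel to the fence). Starts 0 to 0.45; stiff (about 2 N at the arm's end, 5 to 15 N when clamping), stays where left. Cam reaches a seated blank at about 1.3, clamps firmly from 1.6 on
- glue: white glue bottle with orange cap, 60 mm diameter, 170 mm high, loose; origin at the centre of its underside; leave alone
- mug: blue mug, 80 mm diameter, 90 mm high, loose; origin at the centre of its underside; leave alone
- tape: roll of tape lying flat, 100 mm diameter, 25 mm high, loose, to the left of the jig; origin at the centre of its underside; leave alone
Mind the look-alikes: they are no part of the job. There is more than one size of the blank; the job needs the largest.

How it is judged:
On the way, in this order (a step that is already met when the one before it is completed fails the run):
1. the blank's end butts against the end stop (within 4 mm), lever still open (y of blank in the frame of corner below 0.104 m and value of joint lever_turn below 1.1 rad), for 0.2 s.
2. the lever is round and the cam presses on the blank (value of joint lever_turn above 1.5 rad and contact force between lever and blank above 4 N), for 0.2 s.
At the end, for the whole second after the job is handed in: the blank lies flat on the base, its end within 4 mm of the end stop and its side within 3 mm of (or pressed into) the fence pad, parallel to it within 0.03 rad, at rest; the lever stands beyond 1.5 rad and the cam presses on the blank with more than 4 N (all of step 2 and y of blank in the frame of corner below 0.104 m and x of blank in the frame of corner above -0.028 m and z of blank in the frame of corner below 0.004 m and angle between the y axis of blank and the y axis of jig, either way round below 0.03 rad and linear speed of blank below 0.01 m/s); the robot touches nothing.
It fails at once if the blank is lifted or tipped (z of blank in the frame of corner above 0.008 m or angle between blank's own z axis and vertical above 0.15 rad).
It fails at once if a bystander is disturbed (distance of any of glue, mug, tape from where it was at the start of the episode above 0.02 m).
It also fails if it takes over 51 s, if anything falls off the work surface, if the arm or the gripper's body presses on something with over 40 N, if the wrist force passes 120 N, or if a joint passes its speed limit or range.

### The arm

A 6-joint arm with a two-finger parallel gripper is mounted at the origin on the work surface. World frame = base frame: x ahead of the robot, y to its left, z up, the work surface at z = 0. Lengths are in m, angles in rad, forces in N, time in s.
With the tool pointing down it reaches from about 0.35 to 1 m from the base axis. Payload 7.1 kg.
Tool frame: the origin (TCP) lies at the very end of the fingers, on their centre line; the grasp point (between the pads) lies 19 mm behind it; z points along the fingers, y is the line along which they close (so a half turn about z gives the same grasp; the last joint's range is limited). The gripper opens to 85 mm and grips with 20 to 120 N. Pads are 22 mm wide; open, the fingers measure 114 mm over their backs; the gripper's body (76 mm by 85 mm) begins 54 mm behind the grasp point. The pads swing forward as they close: fully open they stand 13 mm farther back than shut.
Start: joints at [-1.304, 0.423, 1.63, -0, 1.089, -0.019], TCP at [0.176, -0.6, 0.231] pointing down, gripper open.
Joint ranges: [-3, 3], [-0.9, 2.11], [0.09, 2.58], [-1.31, 4.45], [0.11, 2.69], [-2.54, 2.54]. Speed limits (rad/s): [2.39, 2.39, 3.01, 3.14, 3.14, 3.14].

### API

Orientations are given as [roll, pitch, yaw] about the fixed x, y, z axes, in that order (R = Rz(yaw) Ry(pitch) Rx(roll)).
In Python, from cell import sense, capture, camera_params, finish_job gives the robot as it stands.
- The arm moves only by the tool jog_arm, never from a script. Its argument "increments" is a list of rows, each a list of 3 entries, a list of its own where there are three numbers: the shift along the tool's x, y, z in mm, then the turn, a rotation vector about the tool's x, y, z in degrees, then the closure in counts, from 0 (fully open) to 255 (shut). A call has 1 to 20 rows; each row is the pose to reach, as a shift and turn from the pose commanded when the call began, along the tool's axes at that moment; what a row does not reach only later rows make up. A row lasts 1/10 s, in which the tool goes at most 50 mm and 8.59 degrees, less where a joint would pass 70% of its speed; a pose out of reach is approached as far as the arm can. A call with a gripper value outside its range is refused whole. The fingers move at their own pace and stop on an object; "grip_force" is the grip in N (left out, the last holds). Time passes only in rows, so rows that repeat a pose let the fingers close. It gives the time, the measured TCP pose, the force, the opening and the grip force at its end, in the units of the state.
- sense(): the state, without advancing time (a new reading comes with each control period).
- capture(name): name is "side" or "top" or "wrist"; returns (picture, depth): 400x640x3 uint8, red, green, blue; 400x640 float32, m along the optical axis (not along the pixel's ray), 0 where there is no reading.
- camera_params(name): a dict with "fx", "fy", "cx", "cy" (pixels), "rvec" (rotation vector, rad) and "tvec" (3), from world to camera coordinates, as OpenCV has them; the wrist camera has in their place "tool_from_camera" (4x4, takes a point from camera to tool coordinates, whose origin is the TCP and whose axes are the flange's). Camera axes: x right, y down, z forward; pixel columns grow to the right and rows downward; lengths in m; the calibration is good to about 2 mm. A picture is of the moment at which its call begins: read the wrist's pose just before it. camera_params takes no time and is no camera call.
- finish_job(): hands the job in; it is judged then, once.
The state is a dict: "time_s": time; "q": joint angles; "qd": joint speeds; "joint_torque": joint torques, N m; "position": TCP position; "tool_rot": TCP orientation; "wrist_force": force on the tool from outside, world axes, zero at the start; "torque": the same for the moment, N m; "gripper_width": finger opening in m; "gripper_force": force on a finger pad.
Only numpy, scipy, OpenCV 4.12 (cv2) and the standard library are available. Lean on these libraries where they do the work, as an engineer would, in place of code of your own. Each camera call takes 0.05 s, during which the arm holds its last target. There are 200 camera calls.

## Working session

There is one attempt and no reset: what is moved stays moved. The work goes in short steps, Python scripts to look and compute and a tool call to move; the robot and the scene stay as the last step left them, time stands still between calls to the robot, and variables do not carry over. Pictures are saved under pics/ and viewed, at most 10 in all, crops included, and the job is handed in when it is done.

Besides the shell and the picture viewer there is one more tool, called after "Emit:" as name(argument=value, ...), one argument or row to a line, values as JSON. jog_arm: Moves the arm, as the interface text tells. Its arguments: {"type":"object","properties":{"increments":{"type":"array","items":{"type":"array"}},"grip_force":{"type":"number"}},"required":["increments"]}

```bash
mkdir -p pics; cat > h.py <<'E'
import numpy as np, cv2
from cell import *
def snap(n):
    im,d=capture(n); np.save(f'pics/{n}_d.npy',d); np.save(f'pics/{n}_i.npy',im); return im,d
def w2p(n,P):
    c=camera_params(n); K=np.array([[c['fx'],0,c['cx']],[0,c['fy'],c['cy']],[0,0,1.]])
    return cv2.projectPoints(np.array(P,float).reshape(-1,3),np.array(c['rvec']),np.array(c['tvec']),K,None)[0].reshape(-1,2)
def p2w(n,u,v,z=None,depth=None):
    c=camera_params(n); R=cv2.Rodrigues(np.array(c['rvec'],float))[0]; t=np.array(c['tvec'],float).ravel()
    r=np.array([(u-c['cx'])/c['fx'],(v-c['cy'])/c['fy'],1.]); o=-R.T@t; d=R.T@r
    s=depth if depth is not None else (z-o[2])/d[2]
    return o+s*d
E
python3 - <<'E'
from h import *
for n in('top','side'):
    im,d=snap(n); cv2.imwrite(f'pics/{n}0.png',im[:,:,::-1])
    c=camera_params(n);R=cv2.Rodrigues(np.array(c['rvec'],float))[0];print(n,c['fx'],-R.T@np.array(c['tvec']).ravel(),R[2])
s=sense();print(s['position'],s['tool_rot'],s['time_s'])
E
```

```text
top 506.5354669333715 [0.27584209 0.00583947 1.57260811] [ 0.20541489 -0.00269343 -0.97867128]
side 507.16606942830975 [1.13734571 1.2470499  1.06782735] [-0.3272     -0.73827471 -0.58982252]
[ 0.17608009 -0.5991776   0.23061684] [-3.14022356e+00 -1.66752263e-05  2.85771643e-01] 0.1
```

View pics/top0.png

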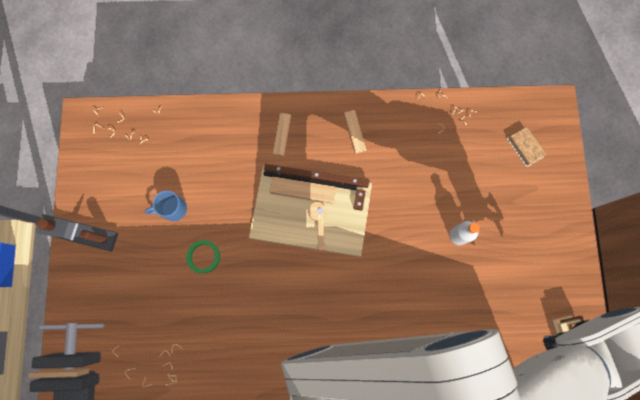

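View pics/side0.png

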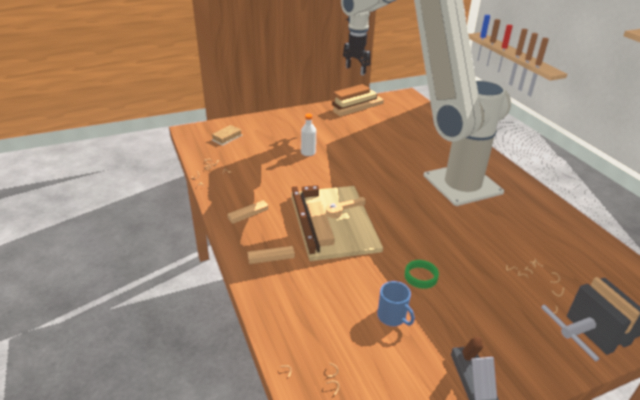

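The top view shows the jig around (310,210), with the fence at the top and the end stop at (360,198). The blank is at (300,190) and the lever arm points down at (320,228). The mug (170,206), tape (203,257) and glue (465,233) are well clear of it. I'll enlarge the jig.

```bash
python3 - <<'E'
import cv2
im=cv2.imread('pics/top0.png')[155:265,240:385]
cv2.imwrite('pics/topc.png',cv2.resize(im,None,fx=5.4,fy=5.4,interpolation=cv2.INTER_CUBIC))
E
```

```text
(no output)
```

View pics/topc.png

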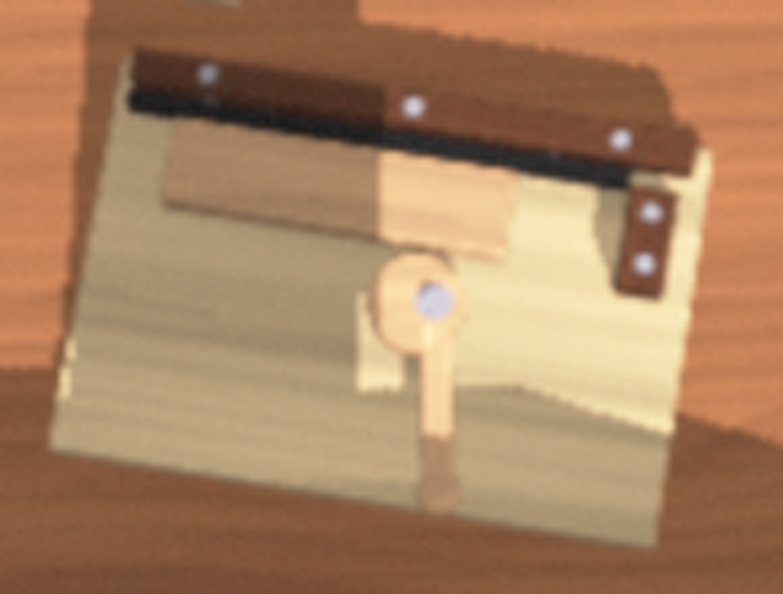

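```bash
cat > fit.py <<'E'
from h import *
from scipy.optimize import least_squares
L=[((-125,205,18),(52,447)),((-125,-145,18),(657,543)),((110,-145,18),(712,150)),((109,195,50),(136,50)),((109,-135,50),(697,130)),((85,-135,50),(693,175)),((15,-100,50),(617,293)),((15,-128,50),(662,298)),((-10,0,48),(433,300))]
J=np.array([a for a,_ in L])/1e3; P=np.array([((u+.5)/5.4-.5+240,(v+.5)/5.4-.5+155) for _,(u,v) in L])
def j2w(p,X):
    X=np.atleast_2d(X); c,s=np.cos(p[2]),np.sin(p[2]); return np.c_[p[0]+c*X[:,0]-s*X[:,1],p[1]+s*X[:,0]+c*X[:,1],X[:,2]]
def w2j(p,W):
    c,s=np.cos(p[2]),np.sin(p[2]); d=np.array(W)-[p[0],p[1],0]; return np.array([c*d[0]+s*d[1],-s*d[0]+c*d[1],d[2]])
cp=lambda u,v,z: p2w('top',(u+.5)/5.4-.5+240,(v+.5)/5.4-.5+155,z=z)
if __name__=='__main__':
    r=least_squares(lambda p:(w2p('top',j2w(p,J))-P).ravel(),[.5,0,0]); print(r.x,r.fun.reshape(-1,2).round(1).tolist()); np.save('jig.npy',r.x)
    p=r.x
    for n,u,v,z in [('bl NL',162,206,.046),('bl NR',503,258,.046),('bl FR',513,180,.046),('bl FL',178,118,.046),('lever end',439,494,.048),('pivot',433,300,.048)]:
        print(n,(w2j(p,cp(u,v,z))*1e3).round(1))
    d=np.load('pics/top_d.npy')
    for n,u,v in [('base',560,330),('blank',250,170),('fence',300,90),('mugtop',None,None)]:
        if u: 
            U,V=(u+.5)/5.4-.5+240,(v+.5)/5.4-.5+155; w=p2w('top',U,V,depth=d[int(round(V)),int(round(U))]); print(n,w.round(4),(w2j(p,w)*1e3).round(1))
E
python3 fit.py
```

```text
[ 0.55093263  0.00434124 -0.18607469] [[-0.8, 0.7], [-0.3, 1.0], [0.1, -0.3], [-0.6, -0.5], [0.6, 0.9], [0.3, 0.1], [-0.2, -1.4], [0.6, -0.9], [0.2, 0.3]]
bl NL [ 20.4 162.2  46. ]
bl NR [ 21.2 -34.5  46. ]
bl FR [ 67.  -33.2  46. ]
bl FL [ 72.7 162.4  46. ]
lever end [-117.   -19.8   48. ]
pivot [-9.3  0.9 48. ]
base [ 0.5279 -0.0657  0.017 ] [ -9.7 -73.1  17. ]
blank [0.6205 0.1095 0.0468] [ 48.9 116.2  46.8]
fence [0.6652 0.0798 0.0533] [98.3 95.3 53.3]
```

```bash
cat > go.py <<'E'
from fit import *
from scipy.spatial.transform import Rotation as Ro
p=np.load('jig.npy')
def inc(x,y,z,yawj,s=None,absw=False):
    "jig mm target, yaw in jig axes of tool x -> tool shift mm, rotvec deg"
    s=s or sense(); R=Ro.from_euler('xyz',s['tool_rot'])
    w=j2w(p,[x/1e3,y/1e3,z/1e3])[0]; T=Ro.from_euler('xyz',[np.pi,0,yawj+p[2]])
    return (R.inv().apply(w-s['position'])*1e3).round(1).tolist(), np.degrees((R.inv()*T).as_rotvec()).round(1).tolist(), w.round(3).tolist()
def st():
    s=sense(); j=w2j(p,s['position'])*1e3
    print('t',s['time_s'],'jig',j.round(1),'rot',np.round(s['tool_rot'],3),'F',np.round(s['wrist_force'],1),'w',s['gripper_width'],'q',np.round(s['q'],2))
E
python3 -c "
from go import *
st();print(inc(47,200,120,np.pi/2))
for n,u,v,z in [('glue',463,242,0),('mug',170,215,0),('tape',203,257,.02)]: print(n,p2w('top',u,v,z=z).round(3))"
```

```text
t 0.1 jig [-256.7 -662.4  230.6] rot [-3.14  -0.     0.286] F [0.6 0.  0.1] w 0.08540651353342438 q [-1.3   0.42  1.63 -0.    1.09 -0.02]
([662.5, -630.0, 111.5], [-0.1, -0.0, -63.0], [0.634, 0.192, 0.12])
glue [ 0.438 -0.435  0.   ]
mug [0.548 0.478 0.   ]
tape [0.412 0.367 0.02 ]
```

Emit:
jog_arm(
  increments=[
    [[662,-630,0],[0,0,-63],255],
    [[662,-630,0],[0,0,-63],255],
    [[662,-630,0],[0,0,-63],255],
    [[662,-630,0],[0,0,-63],255],
    [[662,-630,0],[0,0,-63],255],
    [[662,-630,0],[0,0,-63],255],
    [[662,-630,0],[0,0,-63],255],
    [[662,-630,0],[0,0,-63],255],
    [[662,-630,0],[0,0,-63],255],
    [[662,-630,0],[0,0,-63],255],
    [[662,-630,0],[0,0,-63],255],
    [[662,-630,0],[0,0,-63],255],
    [[662,-630,0],[0,0,-63],255],
    [[662,-630,0],[0,0,-63],255],
    [[662,-630,0],[0,0,-63],255],
    [[662,-630,0],[0,0,-63],255],
    [[662,-630,0],[0,0,-63],255],
    [[662,-630,0],[0,0,-63],255],
    [[662,-630,0],[0,0,-63],255],
    [[662,-630,60],[0,0,-63],255],
  ],
)

```text
time_s: 2.1
position: [0.6393, 0.1951, 0.187]
tool_rot: [3.129, -0.006, 1.388]
wrist_force: [1.1, -0.6, -0.4]
gripper_width: 0.0004
gripper_force: 0.0
```

```bash
python3 -c "
from go import *
st();print(inc(47,200,120,np.pi/2),inc(47,200,27,np.pi/2))
s=sense();im,d=snap('wrist');cv2.imwrite('pics/wr1.png',im[:,:,::-1])
print(camera_params('wrist'))"
```

```text
t 2.1 jig [ 51.6 203.8 187. ] rot [ 3.129 -0.006  1.388] F [ 1.1 -0.6 -0.4] w 0.0004115715553710469 q [0.28 0.53 1.57 0.   1.03 0.46]
([-4.2, -5.4, 66.9], [0.7, -0.4, 0.2], [0.634, 0.192, 0.12]) ([-4.8, -6.5, 159.9], [0.7, -0.4, 0.2], [0.634, 0.192, 0.027])
{'fx': 295.7350561219099, 'fy': 295.7350561219099, 'cx': 321.2031789189003, 'cy': 200.0018850721352, 'tool_from_camera': array([[-1.12981397e-05, -9.52168456e-01, -3.05573609e-01,
         7.85030952e-02],
       [ 9.99999976e-01,  5.66020875e-05, -2.13345851e-04,
        -1.55387781e-03],
       [ 2.20437294e-04, -3.05573604e-01,  9.52168433e-01,
        -1.43126114e-01],
       [ 0.00000000e+00,  0.00000000e+00,  0.00000000e+00,
         1.00000000e+00]])}
```

View pics/wr1.png

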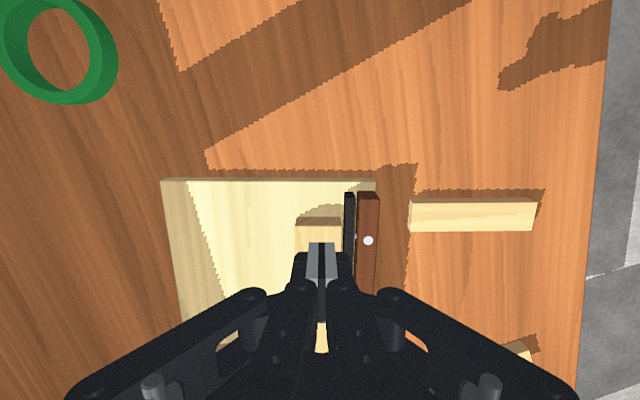

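```bash
cat >> go.py <<'E'
def wr(s,u,v,z):
    c=camera_params('wrist'); M=np.array(c['tool_from_camera']); R=Ro.from_euler('xyz',s['tool_rot'])
    d=R.apply(M[:3,:3]@[(u-c['cx'])/c['fx'],(v-c['cy'])/c['fy'],1]); o=R.apply(M[:3,3])+s['position']
    return (w2j(p,o+d*(z/1e3-o[2])/d[2])*1e3).round(1)
E
python3 -c "
from go import *
s=sense(); st()
for n,u,v,z in [('end top L',295,226,46),('end top R',342,226,46),('end bot L',297,218,18),('fence NL',357,192,50),('fence R',379,192,50),('base L',161,179,18),('base R',377,181,18),('screw',368,240,50)]: print(n,wr(s,u,v,z))"
```

```text
t 2.15 jig [ 44.4 199.  174. ] rot [-3.136e+00  3.000e-03  1.387e+00] F [-4.6 -1.1 -6.8] w -7.64746209985224e-05 q [ 0.28  0.54  1.58 -0.    1.02  0.46]
end top L [ 16.2 162.9  46. ]
end top R [ 62.7 163.2  46. ]
end bot L [ 15.7 160.4  18. ]
fence NL [ 75.7 199.5  50. ]
fence R [ 96.4 199.6  50. ]
base L [-125.   203.4   18. ]
base R [ 99.9 202.1  18. ]
screw [ 88.6 150.   50. ]
```

Emit:
jog_arm(
  increments=[
    [[0,0,50],[0,0,0],255],
    [[0,0,100],[0,0,0],255],
    [[0,0,135],[0,0,0],255],
    [[0,0,143],[0,0,0],255],
    [[0,0,143],[0,0,0],255],
    [[0,0,143],[0,0,0],255],
    [[0,0,143],[0,0,0],255],
  ],
)

```text
time_s: 2.85
position: [0.6354, 0.1917, 0.041]
tool_rot: [3.138, -0.002, 1.385]
wrist_force: [-0.0, 0.0, 0.5]
gripper_width: 0.0001
gripper_force: 0.0
```

```bash
python3 -c "
from go import *
st();print(inc(46,175,27,np.pi/2),inc(46,112,27,np.pi/2))"
```

```text
t 2.85 jig [ 48.4 199.8  41. ] rot [ 3.138e+00 -2.000e-03  1.385e+00] F [-0.   0.   0.5] w 8.540858345518069e-05 q [ 0.28  0.72  1.63 -0.    0.79  0.46]
([-24.8, -2.4, 13.9], [0.2, -0.1, 0.0], [0.629, 0.168, 0.027]) ([-87.8, -2.5, 13.8], [0.2, -0.1, 0.0], [0.617, 0.106, 0.027])
```

Emit:
jog_arm(
  increments=[
    [[0,-2,14],[0,0,0],255],
    [[-8,-2,14],[0,0,0],255],
    [[-16,-2,14],[0,0,0],255],
    [[-22,-2,14],[0,0,0],255],
    [[-26,-2,14],[0,0,0],255],
    [[-30,-2,14],[0,0,0],255],
    [[-34,-2,14],[0,0,0],255],
    [[-38,-2,14],[0,0,0],255],
    [[-42,-2,14],[0,0,0],255],
    [[-46,-2,14],[0,0,0],255],
    [[-50,-2,14],[0,0,0],255],
    [[-54,-2,14],[0,0,0],255],
    [[-58,-2,14],[0,0,0],255],
    [[-62,-2,14],[0,0,0],255],
    [[-66,-2,14],[0,0,0],255],
    [[-70,-2,14],[0,0,0],255],
    [[-74,-2,14],[0,0,0],255],
    [[-76,-2,14],[0,0,0],255],
    [[-78,-2,14],[0,0,0],255],
    [[-78,-2,14],[0,0,0],255],
  ],
)

```text
time_s: 4.85
position: [0.6173, 0.1148, 0.0243]
tool_rot: [-3.141, 0.0, 1.385]
wrist_force: [0.3, 0.7, -0.6]
gripper_width: 0.0001
gripper_force: 0.3
```

```bash
python3 -c "
from go import *
st();s=sense();im,d=snap('wrist');cv2.imwrite('pics/wr2.png',im[:,:,::-1])
im,d=snap('top');im=im[155:265,240:385]
cv2.imwrite('pics/top2.png',cv2.resize(im,None,fx=5.4,fy=5.4,interpolation=cv2.INTER_CUBIC)[:,:,::-1])
"
```

```text
t 4.85 jig [ 44.8 120.8  24.3] rot [-3.141  0.     1.385] F [ 0.3  0.7 -0.6] w 6.456259757171315e-05 q [ 0.16  0.71  1.71 -0.    0.72  0.35]
```

View pics/top2.png

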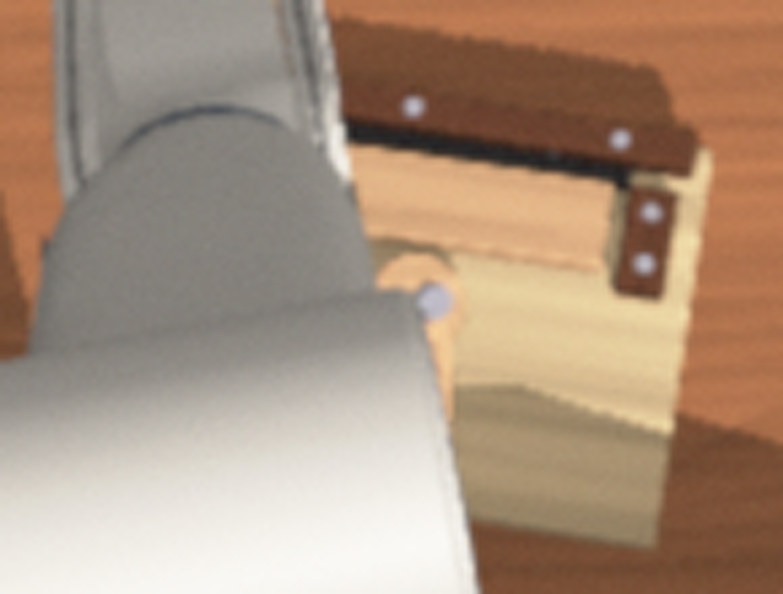

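The blank is sliding along the fence. Its leading end, at about x=607 px, is roughly 8 mm short of the stop face at about 620 px. I'll keep pushing gently.

Emit:
jog_arm(
  increments=[
    [[-2,0,0],[0,0,0],255],
    [[-4,0,0],[0,0,0],255],
    [[-6,0,0],[0,0,0],255],
    [[-8,0,0],[0,0,0],255],
    [[-8,0,0],[0,0,0],255],
  ],
)

```text
time_s: 5.45
position: [0.6158, 0.1069, 0.0243]
tool_rot: [-3.141, 0.0, 1.385]
wrist_force: [-0.5, 0.9, 0.3]
gripper_width: 0.0002
gripper_force: 0.0
```

Emit:
jog_arm(
  increments=[
    [[-1,0,0],[0,0,0],255],
    [[-1.5,0,0],[0,0,0],255],
    [[-1.5,0,0],[0,0,0],255],
  ],
)

```text
time_s: 5.75
position: [0.6157, 0.1058, 0.0243]
tool_rot: [3.142, 0.0, 1.385]
wrist_force: [0.1, 0.0, 0.4]
gripper_width: -0.0001
gripper_force: 0.1
```

Emit:
jog_arm(
  increments=[
    [[-1,0,0],[0,0,0],255],
    [[-1.5,0,0],[0,0,0],255],
    [[-1.5,0,0],[0,0,0],255],
  ],
)

```text
time_s: 6.05
position: [0.6162, 0.1053, 0.0246]
tool_rot: [3.14, -0.002, 1.385]
wrist_force: [1.2, 5.9, -1.0]
gripper_width: -0.0
gripper_force: 3.0
```

Emit:
jog_arm(
  increments=[
    [[-1,0,0],[0,0,0],255],
    [[-1.5,0,0],[0,0,0],255],
    [[-1.5,0,0],[0,0,0],255],
    [[-1.5,0,0],[0,0,0],255],
  ],
)

```text
time_s: 6.45
position: [0.6168, 0.1051, 0.025]
tool_rot: [3.138, -0.003, 1.385]
wrist_force: [2.3, 12.3, -2.0]
gripper_width: 0.0004
gripper_force: 6.1
```

```bash
python3 -c "
from go import *
st()"
```

```text
t 6.45 jig [ 46.1 111.2  25. ] rot [ 3.138e+00 -3.000e-03  1.385e+00] F [ 2.3 12.3 -2. ] w 0.00039341517722609354 q [0.15 0.7  1.72 0.   0.71 0.33]
```

Emit:
jog_arm(
  increments=[
    [[12,0,0],[0,0,0],255],
    [[22,0,0],[0,0,0],255],
    [[25,0,-30],[0,0,0],255],
    [[25,0,-70],[0,0,0],255],
    [[25,0,-80],[0,0,0],255],
    [[25,0,-80],[0,0,0],255],
  ],
)

```text
time_s: 7.05
position: [0.621, 0.128, 0.1064]
tool_rot: [3.138, -0.001, 1.386]
wrist_force: [0.2, 0.2, -0.5]
gripper_width: 0.0001
gripper_force: 0.0
```

```bash
python3 -c "
from go import *
st();print(inc(-93,-50,100,1.755))"
```

```text
t 7.05 jig [ 46.  134.5 106.4] rot [ 3.138e+00 -1.000e-03  1.386e+00] F [ 0.2  0.2 -0.5] w 6.743927990647372e-05 q [ 0.18  0.59  1.68 -0.    0.86  0.37]
([-184.3, -139.2, 5.7], [0.2, -0.0, -10.5], [0.45, -0.028, 0.1])
```

Emit:
jog_arm(
  increments=[
    [[-184,-139,0],[0,0,-10.5],255],
    [[-184,-139,0],[0,0,-10.5],255],
    [[-184,-139,0],[0,0,-10.5],255],
    [[-184,-139,0],[0,0,-10.5],255],
    [[-184,-139,0],[0,0,-10.5],255],
    [[-184,-139,0],[0,0,-10.5],255],
    [[-184,-139,0],[0,0,-10.5],255],
    [[-184,-139,0],[0,0,-10.5],255],
  ],
)

```text
time_s: 7.85
position: [0.45, -0.0274, 0.1039]
tool_rot: [3.141, -0.0, 1.569]
wrist_force: [0.3, 0.0, -0.6]
gripper_width: 0.0002
gripper_force: 0.0
```

```bash
python3 -c "
from go import *
st();print(inc(-93,-50,27,1.755))
s=sense();im,d=snap('wrist');cv2.imwrite('pics/wr3.png',im[:,:,::-1])
im,d=snap('side');cv2.imwrite('pics/side3.png',cv2.resize(im[170:270,270:400],None,fx=6,fy=6,interpolation=cv2.INTER_CUBIC)[:,:,::-1])
"
```

```text
t 7.85 jig [-93.3 -49.9 103.9] rot [ 3.141 -0.     1.569] F [ 0.3  0.  -0.6] w 0.00022160861733332583 q [-0.09  0.39  2.09  0.    0.67 -0.09]
([-0.2, 0.3, 76.9], [0.0, -0.0, -0.0], [0.45, -0.028, 0.027])
```

View pics/wr3.png

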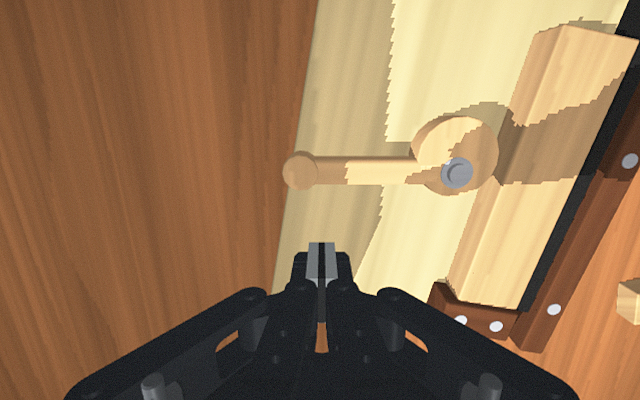

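View pics/side3.png

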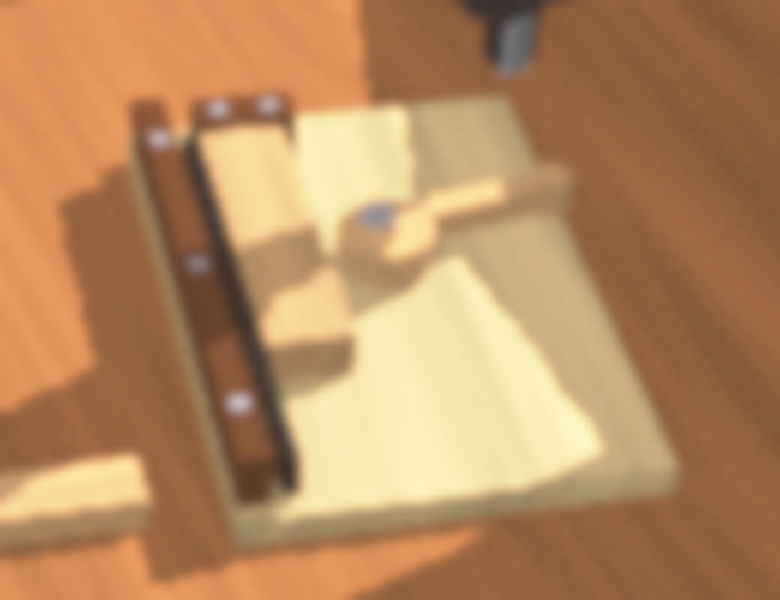

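The wrist view shows the finger tip near (321,245). It is beside the lever arm (centre line at row 171) and inboard of the round end at (301,170). The side view shows the blank butted against the stop with the cam open.

Emit:
jog_arm(
  increments=[
    [[0,0,40],[0,0,0],255],
    [[0,0,70],[0,0,0],255],
    [[0,0,77],[0,0,0],255],
    [[0,0,77],[0,0,0],255],
    [[0,0,77],[0,0,0],255],
  ],
)

```text
time_s: 8.45
position: [0.4499, -0.0275, 0.0279]
tool_rot: [3.141, 0.0, 1.569]
wrist_force: [-0.2, -0.4, 0.0]
gripper_width: -0.0002
gripper_force: 0.0
```

```bash
cat > arc.py <<'E'
from go import *
import sys
st()
def rows(t0,t1,n,r=88,off=20):
    for t in np.linspace(t0,t1,n):
        f=3.665-t;u=np.array([np.cos(f),np.sin(f)]);m=np.array([np.sin(f),-np.cos(f)])
        c=np.array([-10,0])+r*u-off*m; a=inc(c[0],c[1],27,f-np.pi/2); print(round(t,2),np.round(a[0],0),np.round(a[1][2],0))
a=list(map(float,sys.argv[1:])); rows(a[0],a[1],int(a[2]))
E
python3 arc.py .26 1.2 14
```

```text
t 8.45 jig [-93.4 -50.   27.9] rot [3.141 0.    1.569] F [-0.2 -0.4  0. ] w -0.00015955765135304998 q [-0.09  0.55  2.11  0.    0.49 -0.09]
0.26 [7. 5. 1.] -4.0
0.33 [13.  3.  1.] -0.0
0.4 [20.  2.  1.] 4.0
0.48 [26.  1.  1.] 8.0
0.55 [33.  1.  1.] 12.0
0.62 [39.  1.  1.] 16.0
0.69 [46.  2.  1.] 20.0
0.77 [52.  3.  1.] 24.0
0.84 [58.  4.  1.] 29.0
0.91 [65.  6.  1.] 33.0
0.98 [71.  9.  1.] 37.0
1.06 [77. 12.  1.] 41.0
1.13 [82. 15.  1.] 45.0
1.2 [88. 19.  1.] 49.0
```

Emit:
jog_arm(
  increments=[
    [[7,3,0],[0,0,0],255],
    [[13,3,0],[0,0,0],255],
    [[20,2,0],[0,0,4],255],
    [[26,1,0],[0,0,8],255],
    [[33,1,0],[0,0,12],255],
    [[39,1,0],[0,0,16],255],
    [[46,2,0],[0,0,20],255],
    [[52,3,0],[0,0,24],255],
    [[58,4,0],[0,0,29],255],
    [[65,6,0],[0,0,33],255],
    [[71,9,0],[0,0,37],255],
    [[77,12,0],[0,0,41],255],
    [[82,15,0],[0,0,45],255],
    [[88,19,0],[0,0,49],255],
    [[88,19,0],[0,0,49],255],
  ],
)

```text
time_s: 9.95
position: [0.4689, 0.0611, 0.0281]
tool_rot: [3.141, -0.001, 0.714]
wrist_force: [-0.6, 0.7, 0.3]
gripper_width: 0.0003
gripper_force: 0.0
```

```bash
python3 arc.py 1.2 1.98 14; python3 -c "
from go import *
im,d=snap('wrist');cv2.imwrite('pics/wr4.png',im[:,:,::-1])"
```

```text
t 9.95 jig [-91.1  40.6  28.1] rot [ 3.141e+00 -1.000e-03  7.140e-01] F [-0.6  0.7  0.3] w 0.0002813631317905862 q [0.1  0.56 2.06 0.   0.52 0.96]
1.2 [-1.  1.  1.] 0.0
1.26 [ 4. -0.  1.] 4.0
1.32 [10. -1.  1.] 7.0
1.38 [15. -1.  1.] 11.0
1.44 [21. -2.  1.] 14.0
1.5 [26. -1.  1.] 18.0
1.56 [31. -1.  1.] 21.0
1.62 [37.  0.  1.] 24.0
1.68 [42.  2.  1.] 28.0
1.74 [47.  3.  1.] 31.0
1.8 [52.  5.  1.] 35.0
1.86 [57.  7.  1.] 38.0
1.92 [62. 10.  1.] 42.0
1.98 [67. 12.  1.] 45.0
```

View pics/wr4.png

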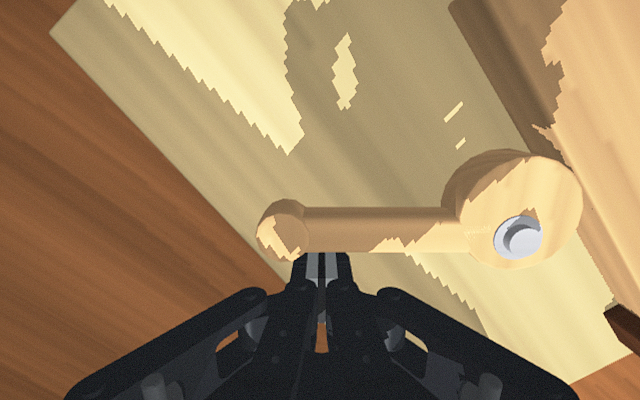

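The finger lies flush against the side of the arm, with contact near (321,252), and the cam at (560,190) is about to reach the blank. I'll carry on round the arc.

Emit:
jog_arm(
  increments=[
    [[4,0,0],[0,0,4],255],
    [[10,-1,0],[0,0,7],255],
    [[15,-1,0],[0,0,11],255],
    [[21,-2,0],[0,0,14],255],
    [[26,-1,0],[0,0,18],255],
    [[31,-1,0],[0,0,21],255],
    [[37,0,0],[0,0,24],255],
    [[42,2,0],[0,0,28],255],
    [[47,3,0],[0,0,31],255],
    [[52,5,0],[0,0,35],255],
    [[57,7,0],[0,0,38],255],
    [[62,10,0],[0,0,42],255],
    [[67,12,0],[0,0,45],255],
    [[67,12,0],[0,0,45],255],
    [[67,12,0],[0,0,45],255],
  ],
)

```text
time_s: 11.5
position: [0.5247, 0.0948, 0.027]
tool_rot: [3.141, 0.004, -0.07]
wrist_force: [-6.1, 1.0, 0.8]
gripper_width: -0.0001
gripper_force: 2.7
```

```bash
python3 arc.py 1.9 2.02 4; python3 -c "
from go import *
im,d=snap('wrist');cv2.imwrite('pics/wr5.png',im[:,:,::-1])"
```

```text
t 11.5 jig [-42.5  84.1  27. ] rot [ 3.141  0.004 -0.07 ] F [-6.1  1.   0.8] w -0.00012406608694431003 q [0.16 0.62 1.93 0.   0.6  1.8 ]
1.9 [-4.  1.  0.] -4.0
1.94 [-1.  0.  0.] -2.0
1.98 [ 3. -1.  0.] 0.0
2.02 [ 6. -2.  0.] 2.0
```

View pics/wr5.png

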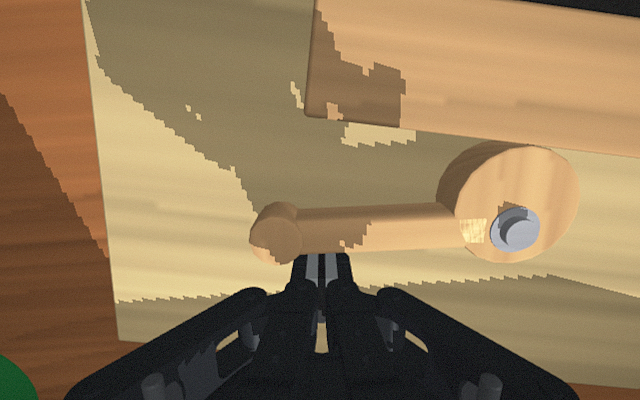

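Emit:
jog_arm(
  increments=[
    [[-6,0,0],[0,0,0],255],
    [[-20,0,0],[0,0,0],255],
    [[-30,0,-10],[0,0,0],255],
    [[-30,0,-60],[0,0,0],255],
    [[-30,0,-110],[0,0,0],255],
    [[-30,0,-160],[0,0,0],255],
    [[-60,45,-200],[0,0,0],255],
    [[-80,95,-200],[0,0,0],255],
    [[-90,145,-200],[0,0,0],255],
    [[-90,195,-200],[0,0,0],255],
    [[-90,245,-200],[0,0,0],255],
    [[-90,295,-200],[0,0,0],255],
    [[-90,345,-200],[0,0,0],255],
    [[-90,380,-200],[0,0,0],255],
    [[-90,380,-200],[0,0,0],255],
    [[-90,380,-200],[0,0,0],255],
    [[-90,380,-200],[0,0,0],255],
  ],
)

```text
time_s: 13.25
position: [0.4092, -0.2764, 0.2274]
tool_rot: [-3.141, 0.0, -0.072]
wrist_force: [0.8, 0.1, 1.7]
gripper_width: -0.0001
gripper_force: 0.0
```

```bash
python3 -c "
from go import *
st()
im,d=snap('top');im=im[155:265,240:385]
cv2.imwrite('pics/top6.png',cv2.resize(im,None,fx=5.4,fy=5.4,interpolation=cv2.INTER_CUBIC)[:,:,::-1])
"
```

```text
t 13.25 jig [ -87.4 -302.1  227.4] rot [-3.141  0.    -0.072] F [0.8 0.1 1.7] w -0.00010822236545746883 q [-0.62  0.24  1.92  0.    0.99  1.02]
```

View pics/top6.png

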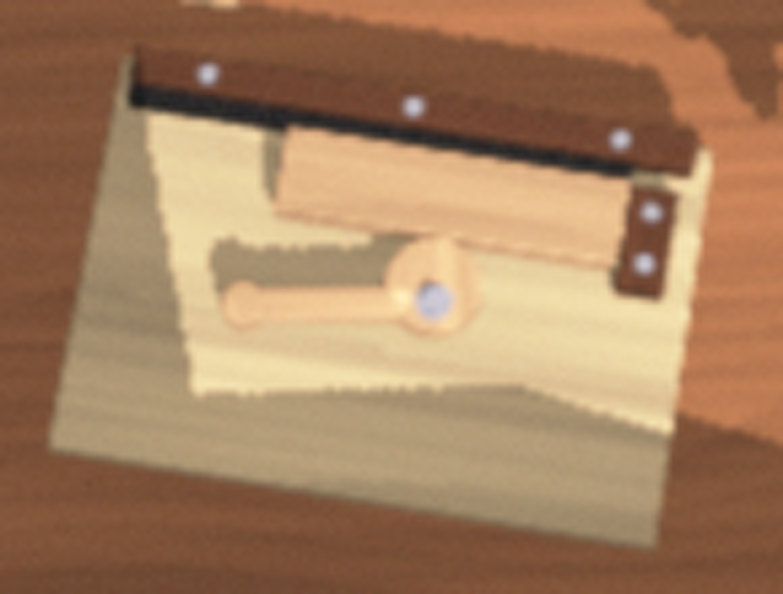

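The blank is butted against the stop and pressed into the pad. The lever arm runs from (433,300) to (243,303), about 10° short of parallel to the fence, which puts it at about 1.9 rad. The robot is clear, so I'll hand in.

```bash
python3 -c "
from cell import finish_job
print(finish_job())"
```

```text
the job is handed in; nothing more can be done
None
```

I pushed the blank against the end stop and swung the cam lever to about 1.9 rad. The last camera view shows the blank clamped against the fence pad and the arm clear; I handed the job in, and no verdict came back.

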